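# Pack the laptop repair kit

## Robot

A 6-joint arm with a two-finger parallel gripper is mounted at the origin on a cart in front of the work surface, level with it; the furniture and walls round the work are solid. World frame = base frame: x ahead of the robot, y to its left, z up, the work surface at z = 0. Lengths are in m, angles in rad, forces in N, time in s.
With the tool pointing down it reaches from about 0.425 to 0.95 m from the base axis. Payload 3.5 kg.
Tool frame: the origin (TCP) lies on the centre line of the jaws, within the pads' length; the fingertips stand 25 mm ahead of it and the grasp point (between the pads) lies 6 mm ahead of it (ctrl.finger_overhang is the distance from the TCP to the fingertips, in m); z points along the fingers, y is the line along which they close (so a half turn about z gives the same grasp; the last joint's range is limited). The gripper opens to 85 mm and grips with 20 to 120 N. Pads are 22 mm wide; open, the fingers measure 114 mm over their backs; the gripper's body (76 mm by 85 mm) begins 54 mm behind the grasp point. The pads swing forward as they close: fully open they stand 13 mm farther back than shut.
Start: joints at [-1.473, 0.286, 1.577, -0, 1.279, -0.15], TCP at [0.166, -0.654, 0.256] pointing down, gripper open.
Joint ranges: [-2.77, 2.77], [-0.9, 2.22], [0.21, 2.48], [-1.53, 4.67], [0.24, 2.81], [-2.84, 2.84]. Speed limits (rad/s): [2.79, 2.79, 3.14, 3.14, 3.14, 3.14].

## Interface

Orientations are given as a unit quaternion [x, y, z, w].
In Python, from plant import get_state, imaging, job, ctrl gives the robot as it stands.
- The arm moves only by the tool jog_arm, never from a script. Its argument "increments" is a list of rows, each an object of numbers: "dx", "dy", "dz": the shift along the world's x, y, z each as a share of 12 cm, from -1 to 1; "ax", "ay", "az": the turn, a rotation vector about the world's x, y, z each as a share of pi/2 rad, from -1 to 1; "gripper": the gripper command: -1 is shut, 1 is fully open, values between are in proportion. A call has 1 to 10 rows; each row is the pose to reach, as a shift and turn from the pose commanded when the call began; what a row does not reach only later rows make up. A row lasts 1/10 s, in which the tool goes at most 50 mm and 8.59 degrees, less where a joint would pass 70% of its speed; a pose out of reach is approached as far as the arm can. A call with a number of a shift or a turn outside -1 to 1 is refused whole. A call with a gripper value outside its range is refused whole. The fingers move at their own pace and stop on an object; "force" is the grip in N (left out, the last holds). Time passes only in rows, so rows that repeat a pose let the fingers close. It gives the time, the measured TCP pose, the force, the opening and the grip force at its end, in the units of the state.
- get_state(): the state, without advancing time (a new reading comes with each control period).
- imaging.read_camera(name): name is "scene" or "top" or "wrist"; returns a dict with "frame" (384x512x3 uint8, blue, green, red), "depth" (384x512 float32, m along the optical axis (not along the pixel's ray), 0 where there is no reading), "camera_matrix" (3x3 intrinsics, pixels), "extrinsics" (4x4, takes a point from camera to world coordinates); the wrist camera has in their place "mount" (4x4, takes a point from camera to tool coordinates, whose origin is the TCP and whose axes are the flange's). Camera axes: x right, y up, looking along -z (the intrinsics and any distortion apply to the point x, -y, -z); pixel columns grow to the right and rows downward; lengths in m; the calibration is good to about 2 mm. A picture is of the moment at which its call begins: read the wrist's pose just before it.
- job.sign_off(): hands the job in; it is judged then, once.
The state is a dict: "time": time; "qpos": joint angles; "dq": joint speeds; "joint_efforts": joint torques, N m; "eef_pos": TCP position; "tcp_rot": TCP orientation; "contact_force": force on the tool from outside, world axes, zero at the start; "wrist_torque": the same for the moment, N m; "opening": opening from 0.0 (shut) to 1.0 (fully open); "finger_force": force on a finger pad.
Only numpy, scipy, OpenCV 4.12 (cv2) and the standard library are available. Lean on these libraries where they do the work, as an engineer would, in place of code of your own. Each camera call takes 0.05 s, during which the arm holds its last target. There are 200 camera calls.

## Task

Pack the repair kit: put the loupe, the small roll of black tape, the yellow case and the paste syringe into the foam tray, each seated on the floor of the cut-out that has its shape and size, the same way up as it is now. The marker and the pad of yellow sticky notes do not belong in the kit: leave them where they lie.

Things in the scene. Friction and masses are not known exactly. Their poses are not given: they have to be found in the camera images.
- loupe_mid (a point): Loupe: black cup-shaped eye magnifier, 38 mm tall, upright on its narrow end; 44 mm across in its upper part (18 to 38 mm up), 36 mm across below 14 mm. Loose. Point: its centre, 19 mm above its underside; z up along its axis.
- tape_mid (a point): Small roll of black tape lying flat with a pale core: 58 mm across, 19 mm tall. Loose. Point: its centre, half-way up (9.5 mm); z along its axis.
- case_mid (a point): Yellow plastic case, a plain closed block with rounded edges, 55 x 90 x 22 mm. Loose, lies flat. Point: its centre, 11 mm above its underside; x across its 55 mm width, y along its 90 mm length, z up.
- syringe_mid (a point): Paste syringe, light grey, lying on its flanges with the nozzle 3 degrees down, 106 mm long: barrel 11 mm across (its axis 8 mm above the underside), thin black nozzle towards -y, two 17 mm square flanges 22 and 52 mm from the centre towards +y. Loose, within reach (another lies far off at the left edge). Point: mid-length, 8.5 mm above its underside, on the barrel (39 mm of it on the -y side, 21 mm on the +y side); y along the syringe, x across, z up.
- marker_mid (a point): Whiteboard marker with white barrel and red cap, 135 mm long, 17 mm thick, lying flat in reach: does not belong in the kit. Loose. Point: its centre; y along its length.
- notes_mid (a point): Thick pad of yellow sticky notes, 77 x 101 x 16 mm, lying flat: does not belong in the kit. Loose. Point: its centre; y along its 101 mm side.
- pocket_loupe: Foam insert with the smaller round cut-out, 58 mm across, for the loupe. Fixed, 134 x 88 x 10 mm (x, y, z), one of four, in any order, in a low tray on the desk; dark foam, 6 mm deep cut-out with grey floor. Origin: under the cut-out's centre, 4 mm above the desk; cut-out floor at +4 mm, foam top and tray rim at +10 mm.
- pocket_tape: Foam insert with the larger round cut-out, 73 mm across (for the roll of tape). Fixed, 134 x 88 x 10 mm (x, y, z), one of four, in any order, in a low tray on the desk; dark foam, 6 mm deep cut-out with grey floor. Origin: under the cut-out's centre, 4 mm above the desk; cut-out floor at +4 mm, foam top and tray rim at +10 mm.
- pocket_case: Foam insert with the rectangular cut-out, 105 mm along x by 70 mm along y (for the yellow case). Fixed, 134 x 88 x 10 mm (x, y, z), one of four, in any order, in a low tray on the desk; dark foam, 6 mm deep cut-out with grey floor. Origin: under the cut-out's centre, 4 mm above the desk; cut-out floor at +4 mm, foam top and tray rim at +10 mm.
- pocket_syringe: Foam insert with the long narrow slot, 122 mm along x by 32 mm along y (for the syringe, either way round), crossed at its middle by an equally deep finger scoop, 44 mm along x by 76 mm along y. Fixed, 134 x 88 x 10 mm (x, y, z), one of four, in any order, in a low tray on the desk; dark foam, 6 mm deep cut-out with grey floor. Origin: under the cut-out's centre, 4 mm above the desk; cut-out floor at +4 mm, foam top and tray rim at +10 mm.
Mind the look-alikes: they are no part of the job. Leave any blue or turquoise look-alike of the part that bears tape_mid alone.

How it is judged:
At the end, for the whole second after the job is handed in: Loupe, tape, case and syringe rest in their own cut-outs: centre within 13 mm of the cut-out's centre, at most 3.5 mm above seated height, right way up and level within 0.12 rad; case and syringe along the cut-out within 0.25 rad, either way round. Marker and notes within 20 mm of their start (horizontal distance between loupe_mid and pocket_loupe below 0.013 m and z of loupe_mid in the frame of pocket_loupe below 0.0265 m and angle between each of loupe_mid, tape_mid, case_mid, syringe_mid's own z axis and vertical below 0.12 rad and linear speed of each of loupe, tape, case, syringe below 0.02 m/s and horizontal distance between tape_mid and pocket_tape below 0.013 m and z of tape_mid in the frame of pocket_tape below 0.017 m and horizontal distance between case_mid and pocket_case below 0.013 m and z of case_mid in the frame of pocket_case below 0.0185 m and angle between the y axis of case_mid and the x axis of pocket_case, either way round below 0.25 rad and horizontal distance between syringe_mid and pocket_syringe below 0.013 m and z of syringe_mid in the frame of pocket_syringe below 0.016 m and angle between the y axis of syringe_mid and the x axis of pocket_syringe, either way round below 0.25 rad and distance of each of marker_mid, notes_mid from where it was at the start of the episode below 0.02 m); the robot touches nothing.
It fails at once if the marker or the pad of sticky notes is moved more than 20 mm (distance of any of marker_mid, notes_mid from where it was at the start of the episode above 0.02 m).
It also fails if it takes over 93 s, if anything falls off the work surface, if the arm or the gripper's body presses on something with over 40 N, if the wrist force passes 120 N, or if a joint passes its speed limit or range.

## Working session

There is one attempt and no reset: what is moved stays moved. The work goes in short steps, Python scripts to look and compute and a tool call to move; the robot and the scene stay as the last step left them, time stands still between calls to the robot, and variables do not carry over. Pictures are saved under pics/ and viewed, at most 14 in all, crops included, and the job is handed in when it is done.

Besides the shell and the picture viewer there is one more tool, called after "Request:" as a command line: name --argument value ..., lists and objects as JSON in quotes. jog_arm: Moves the arm, as the interface text tells. Shift numbers are shares of 12 cm and turn numbers shares of pi/2 rad, none past 1 either way. Its arguments: {"type":"object","properties":{"increments":{"type":"array"},"force":{"type":"number"}},"required":["increments"]}

```bash
mkdir -p pics; ls
cat > h.py <<'E'
from plant import get_state, imaging, job, ctrl
import numpy as np, cv2
def grab(n):
    s=get_state(); r=imaging.read_camera(n)
    if 'extrinsics' in r: E=np.array(r['extrinsics'])
    else:
        from scipy.spatial.transform import Rotation as R
        T=np.eye(4);T[:3,:3]=R.from_quat(s['tcp_rot']).as_matrix();T[:3,3]=s['eef_pos'];E=T@np.array(r['mount'])
    return r['frame'],r['depth'],np.array(r['camera_matrix']),E
def ray(uv,K,E):
    uv=np.atleast_2d(uv).astype(float)
    d=np.c_[(uv[:,0]-K[0,2])/K[0,0],-(uv[:,1]-K[1,2])/K[1,1],-np.ones(len(uv))]
    return E[:3,3],d@E[:3,:3].T
def onplane(uv,z,K,E):
    o,d=ray(uv,K,E); return o+d*((z-o[2])/d[:,2])[:,None]
def cloud(D,K,E):
    h,w=D.shape;u,v=np.meshgrid(np.arange(w),np.arange(h))
    o,d=ray(np.c_[u.ravel(),v.ravel()],K,E)
    return (o+d*D.ravel()[:,None]).reshape(h,w,3)
E
python3 - <<'E'
from h import *
for n in('top','scene'):
    f,d,K,E=grab(n);cv2.imwrite(f'pics/{n}0.png',f);np.savez(f'{n}0.npz',f=f,d=d,K=K,E=E);print(n,K.round(1).tolist(),E.round(3).tolist())
    r=imaging.read_camera(n);print(r.keys())
print(get_state(),ctrl.finger_overhang)
E
```

```text
pics
top [[414.7, 0.0, 262.1], [0.0, 414.7, 193.6], [0.0, 0.0, 1.0]] [[0.015, 0.991, -0.135, 0.355], [-1.0, 0.014, -0.008, 0.002], [-0.006, 0.135, 0.991, 1.237], [0.0, 0.0, 0.0, 1.0]]
dict_keys(['frame', 'depth', 'camera_matrix', 'extrinsics'])
scene [[434.0, 0.0, 257.3], [0.0, 434.0, 196.7], [0.0, 0.0, 1.0]] [[-0.712, 0.474, -0.519, -0.341], [-0.702, -0.47, 0.535, 0.879], [0.01, 0.745, 0.667, 1.136], [0.0, 0.0, 0.0, 1.0]]
dict_keys(['frame', 'depth', 'camera_matrix', 'extrinsics'])
{'time': 0.2, 'qpos': array([-1.47299728e+00,  2.86912817e-01,  1.57763083e+00, -1.03226950e-05,
        1.27857124e+00, -1.49990487e-01]), 'dq': array([-0.00101503, -0.00424599, -0.00551241,  0.00032821, -0.00049615,
       -0.00171792]), 'joint_efforts': array([ 1.00165227e-03, -4.05991101e+01, -2.92681664e+01, -1.25218280e-04,
        4.09119340e-03,  1.16602484e-05]), 'eef_pos': array([ 0.16554728, -0.65399761,  0.25541148]), 'tcp_rot': array([ 9.92334384e-01,  1.23579490e-01,  1.49198448e-05, -7.60983702e-04]), 'contact_force': array([-0.14294221, -0.42389626,  0.09373328]), 'wrist_torque': array([ 0.00352367, -0.0334192 ,  0.04602652]), 'finger_force': 0.0, 'opening': 1.002644070321779} 0.025
```

View pics/top0.png

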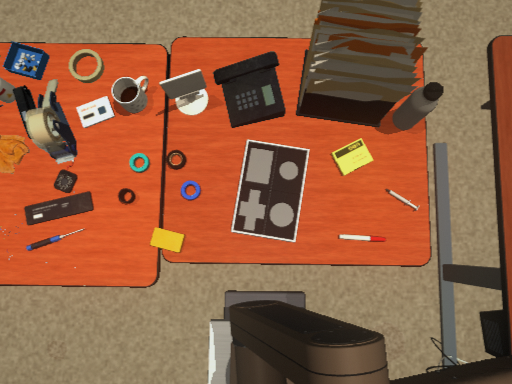

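View pics/scene0.png

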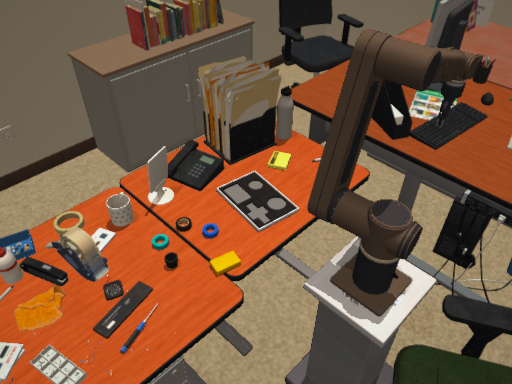

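Run:
```python
from h import *
f=cv2.imread('pics/top0.png')
a=cv2.resize(f[135:255,105:235],None,fx=4,fy=4,interpolation=cv2.INTER_CUBIC)
b=cv2.resize(f[175:255,330:430],None,fx=2.6,fy=2.6,interpolation=cv2.INTER_CUBIC)
c=np.zeros((480,800,3),np.uint8);c[:480,:520]=a;c[:208,530:790]=b
cv2.imwrite('pics/crop1.png',c)
d=np.load('top0.npz');K,E,D=d['K'],d['E'],d['d']
P=cloud(D,K,E)
for n,uv in dict(loupe=(126,196),tape=(176,159),case=(167,240),syr=(402,200),marker=(360,238),notes=(352,157),tray=(271,190),desk=(330,200),deskL=(110,230),blue=(190,190)).items():
    print(n,onplane(uv,0.01,K,E).round(3),P[uv[1],uv[0]].round(3))
```

```text
loupe [[0.509 0.418 0.01 ]] [0.509 0.42  0.004]
tape [[0.623 0.274 0.01 ]] [0.626 0.276 0.   ]
case [[0.38 0.29 0.01]] [0.379 0.287 0.023]
syr [[ 0.508 -0.405  0.01 ]] [ 0.508 -0.405  0.011]
marker [[ 0.394 -0.278  0.01 ]] [ 0.394 -0.277  0.014]
notes [[ 0.637 -0.258  0.01 ]] [ 0.635 -0.257  0.015]
tray [[ 0.533 -0.015  0.01 ]] [ 0.532 -0.015  0.015]
desk [[ 0.505 -0.191  0.01 ]] [ 0.507 -0.193 -0.004]
deskL [[0.407 0.46  0.01 ]] [0.407 0.462 0.004]
blue [[0.529 0.228 0.01 ]] [0.53  0.229 0.004]
```

View pics/crop1.png

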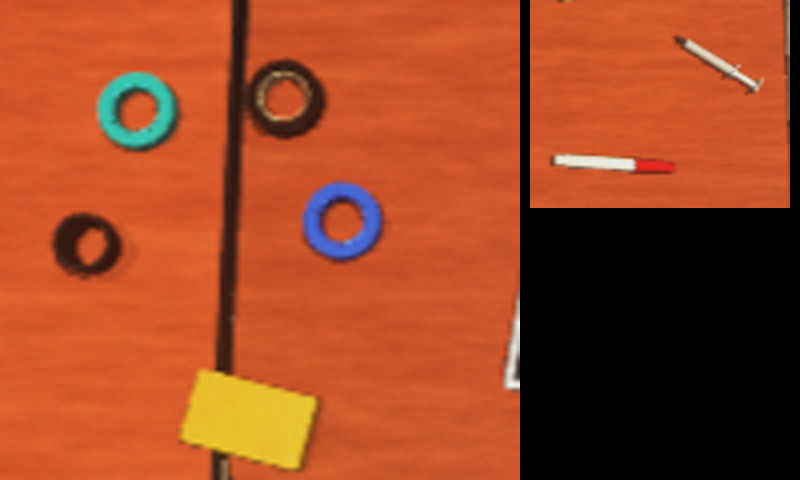

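Tape is the black ring with the pale core at (176,159); the turquoise (139,162) and blue (190,190) rings are look-alikes. The loupe is the deeper all-black cup at (126,196). The yellow plain block at (167,240) is the case, while the pad at (352,157) has a printed band. The syringe with flanges is at (402,200), and the red-capped marker is at (360,238).

Run:
```python
from h import *
d=np.load('top0.npz');f,K,E,D=d['f'],d['K'],d['E'],d['d']
hsv=cv2.cvtColor(f,cv2.COLOR_BGR2HSV).astype(int)
H,S,V=hsv[...,0],hsv[...,1],hsv[...,2]
def comp(m,roi):
    x0,y0,x1,y1=roi;k=np.zeros(m.shape,np.uint8);k[y0:y1,x0:x1]=m[y0:y1,x0:x1]
    c,_=cv2.findContours(k,cv2.RETR_EXTERNAL,cv2.CHAIN_APPROX_NONE)
    return [x for x in sorted(c,key=cv2.contourArea,reverse=True) if len(x)>6]
def rect(c,z):
    p=onplane(c[:,0],z,K,E)[:,:2].astype(np.float32);(cx,cy),s,_=r=cv2.minAreaRect(p)
    b=cv2.boxPoints(r);e=[b[1]-b[0],b[2]-b[1]];l=max(e,key=np.linalg.norm)
    return np.round([cx,cy,*sorted(s),np.degrees(np.arctan2(l[1],l[0]))%180],4)
print('case',rect(comp((H>20)&(H<32)&(S>150),(140,220,195,262))[0],.022))
print('syr',rect(comp(((S<110)|(V<70)),(380,182,425,215))[0],.008))
print('marker',rect(comp((S<110)|((H<4)|(H>174)),(330,228,395,250))[0],.008))
for n,roi,z in(('tape',(167,145,190,175),.019),('loupe',(112,184,138,208),.019)):
    for c in comp(V<110,roi)[:2]: print(n,rect(c,z))
tr=comp((S<110),(225,130,320,250))[0];print('tray',rect(tr,.014))
k=comp((V>110)&(S<80)&(V<190),(240,145,303,238))
for c in k[:5]:print('floor',cv2.boundingRect(c),rect(c,.008))
```

```text
case [3.81000e-01 2.87700e-01 5.36000e-02 8.80000e-02 7.59321e+01]
syr [ 5.10800e-01 -4.09700e-01  1.51000e-02  9.70000e-02  6.09079e+01]
marker [ 3.95400e-01 -2.83000e-01  1.39000e-02  1.32600e-01  8.70205e+01]
tape [ 0.6201  0.2716  0.0529  0.0589 45.9335]
loupe [5.07500e-01 4.14100e-01 4.19000e-02 4.54000e-02 9.07968e+01]
tray [ 5.332000e-01 -1.240000e-02  1.932000e-01  2.852000e-01  1.714374e+02]
floor (246, 148, 28, 36) [6.076000e-01 2.110000e-02 6.880000e-02 1.027000e-01 1.713804e+02]
floor (240, 189, 26, 42) [4.73800e-01 4.15000e-02 7.47000e-02 1.20800e-01 1.72691e+02]
floor (270, 203, 24, 24) [ 0.46   -0.0469  0.0684  0.0685  0.7963]
floor (280, 161, 18, 19) [ 0.5947 -0.0669  0.0513  0.0552  0.5006]
floor (258, 234, 5, 1) [4.01300e-01 1.61000e-02 0.00000e+00 1.18000e-02 9.08209e+01]
```

Request:
jog_arm --increments '[{"dx": 0.96, "dy": 0.68, "az": 0.17, "gripper": 1}, {"dx": 0.96, "dy": 0.68, "az": 0.17, "gripper": 1}, {"dx": 0.96, "dy": 0.68, "az": 0.17, "gripper": 1}, {"dx": 0.96, "dy": 0.68, "az": 0.17, "gripper": 1}]'

```text
$.increments[0]: bad value
```

Request:
jog_arm --increments '[{"dx": 0.96, "dy": 0.68, "az": 0.17, "gripper": 1}, {"dx": 0.96, "dy": 0.68, "az": 0.17, "gripper": 1}, {"dx": 0.96, "dy": 0.68, "az": 0.17, "gripper": 1}, {"dx": 0.96, "dy": 0.68, "az": 0.17, "gripper": 1}]'

```text
$.increments[0]: bad value
```

Request:
jog_arm --increments '[{"dx": 0.96, "dy": 0.68, "az": 0.18, "dz": -0.3, "gripper": 0}, {"dx": 0.96, "dy": 0.68, "az": 0.18, "dz": -0.3, "gripper": 0}, {"dx": 0.96, "dy": 0.68, "az": 0.18, "dz": -0.3, "gripper": 0}, {"dx": 0.96, "dy": 0.68, "az": 0.18, "dz": -0.3, "gripper": 0}, {"dx": 0.96, "dy": 0.68, "az": 0.18, "dz": -0.3, "gripper": 0}, {"dx": 0.96, "dy": 0.68, "az": 0.18, "dz": -0.3, "gripper": 0}]'

```text
$.increments[0]: bad value
```

Run:
```python
from h import *
f,d,K,E=grab('wrist');cv2.imwrite('pics/w1.png',f);np.savez('w1.npz',f=f,d=d,K=K,E=E)
s=get_state();print(s['time'],s['eef_pos'],s['opening'],s['qpos'].round(3));print(E.round(3).tolist(),K.tolist())
o,dd=ray((256,192),K,E);print(onplane((256,192),0,K,E))
```

```text
0.25 [ 0.16557927 -0.65405875  0.25562952] 1.0033915176168449 [-1.473  0.287  1.577  0.     1.279 -0.15 ]
[[0.244, 0.931, 0.27, 0.234], [-0.97, 0.235, 0.066, -0.636], [-0.002, -0.278, 0.961, 0.373], [0.0, 0.0, 0.0, 1.0]] [[274.673142989912, 0.0, 256.7376280873769], [0.0, 274.673142989912, 187.17968952957614], [0.0, 0.0, 1.0]]
[[ 0.12138247 -0.6627607   0.        ]]
```

View pics/w1.png

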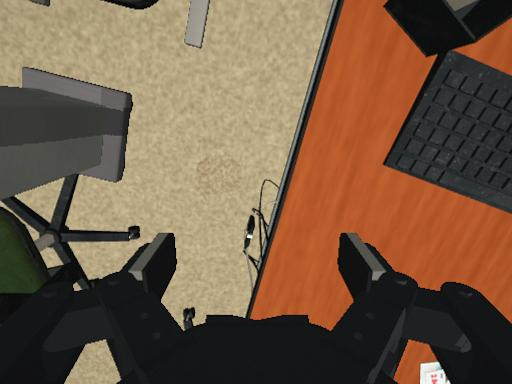

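The moves were refused and nothing moved; the wrist view shows the floor and the jaws at the bottom. I'll give every field.

Request:
jog_arm --increments '[{"dx": 0.96, "dy": 0.68, "dz": 0, "ax": 0, "ay": 0, "az": 0.17, "gripper": 1}, {"dx": 0.96, "dy": 0.68, "dz": 0, "ax": 0, "ay": 0, "az": 0.17, "gripper": 1}, {"dx": 0.96, "dy": 0.68, "dz": 0, "ax": 0, "ay": 0, "az": 0.17, "gripper": 1}, {"dx": 0.96, "dy": 0.68, "dz": 0, "ax": 0, "ay": 0, "az": 0.17, "gripper": 1}]'

```text
time: 0.65
eef_pos: [0.2846, -0.5698, 0.2563]
tcp_rot: [0.966, 0.257, 0.001, -0.001]
contact_force: [-0.7, -0.6, -1.1]
opening: 1.001
finger_force: 0.0
```

Request:
jog_arm --increments '[{"dx": 0.96, "dy": 0.68, "dz": 0, "ax": 0, "ay": 0, "az": 0.17, "gripper": 1}, {"dx": 0.96, "dy": 0.68, "dz": 0, "ax": 0, "ay": 0, "az": 0.17, "gripper": 1}, {"dx": 0.96, "dy": 0.68, "dz": 0, "ax": 0, "ay": 0, "az": 0.17, "gripper": 1}]'

```text
time: 0.95
eef_pos: [0.3969, -0.4905, 0.2563]
tcp_rot: [0.924, 0.382, 0.0, 0.0]
contact_force: [0.7, -1.0, 0.5]
opening: 1.001
finger_force: 0.0
```

Request:
jog_arm --increments '[{"dx": 0.96, "dy": 0.68, "dz": -0.3, "ax": 0, "ay": 0, "az": 0.18, "gripper": 0}, {"dx": 0.96, "dy": 0.68, "dz": -0.3, "ax": 0, "ay": 0, "az": 0.18, "gripper": 0}, {"dx": 0.96, "dy": 0.68, "dz": -0.3, "ax": 0, "ay": 0, "az": 0.18, "gripper": 0}, {"dx": 0.96, "dy": 0.68, "dz": -0.3, "ax": 0, "ay": 0, "az": 0.18, "gripper": 0}, {"dx": 0.96, "dy": 0.68, "dz": -0.3, "ax": 0, "ay": 0, "az": 0.18, "gripper": 0}, {"dx": 0.96, "dy": 0.68, "dz": -0.3, "ax": 0, "ay": 0, "az": 0.18, "gripper": 0}]'

```text
time: 1.55
eef_pos: [0.5105, -0.4108, 0.2207]
tcp_rot: [0.862, 0.507, -0.0, 0.0]
contact_force: [0.9, -0.6, 0.3]
opening: 0.499
finger_force: 0.0
```

Run:
```python
from h import *
f,d,K,E=grab('wrist');cv2.imwrite('pics/w1.png',f);np.savez('w1.npz',f=f,d=d,K=K,E=E)
s=get_state();print(s['time'],s['eef_pos'],s['opening'],s['qpos'].round(3))
o,dd=ray((256,192),K,E);print(o,onplane((256,192),0,K,E))
```

```text
1.6 [ 0.51026382 -0.41106898  0.22091152] 0.49900661905059396 [-0.833  0.272  1.66  -0.     1.208 -0.324]
[ 0.54412053 -0.34825553  0.33859939] [[ 0.49255761 -0.43957723  0.        ]]
```

View pics/w1.png

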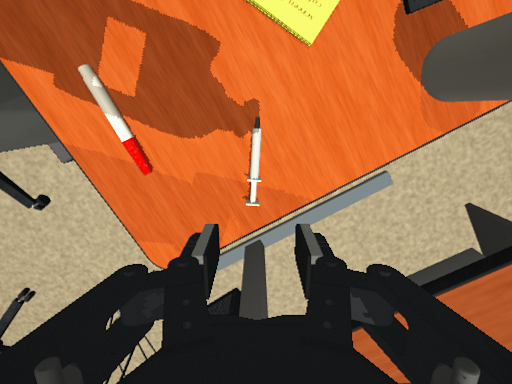

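The wrist view shows the syringe from its nozzle tip at (257,117) to its rear flange at (252,205). The marker is at (115,120), well clear.

```bash
cat >> h.py <<'E'
def syr(name):
    d=np.load(name);f,K,E=d['f'],d['K'],d['E']
    hsv=cv2.cvtColor(f,cv2.COLOR_BGR2HSV)
    m=((hsv[...,1]<90)&(hsv[...,2]>90)).astype(np.uint8);k=np.zeros_like(m);k[100:215,235:275]=m[100:215,235:275]
    c,_=cv2.findContours(k,cv2.RETR_EXTERNAL,cv2.CHAIN_APPROX_NONE);c=np.vstack(sorted(c,key=len)[-3:])[:,0]
    return onplane(c,.008,K,E),onplane([(257.5,116),(252,206)],.008,K,E)
E
python3 - <<'E'
from h import *
p,e=syr('w1.npz');print(e, np.linalg.norm(e[0]-e[1]),e.mean(0))
v=e[0]-e[1];print(np.degrees(np.arctan2(v[1],v[0])))
r=cv2.minAreaRect(p[:,:2].astype(np.float32));print(r,len(p))
b=np.load('w1.npz');P=cloud(b['d'],b['K'],b['E']);print(P[170:176,253],P[225:245:5,210],P[240:270:5,315])
E
```

```text
[[ 0.54051595 -0.35731661  0.008     ]
 [ 0.48017117 -0.45128825  0.008     ]] 0.11167882811734835 [ 0.51034356 -0.40430243  0.008     ]
57.29306590621897
((0.5067631006240845, -0.4094008207321167), (0.09704440087080002, 0.016274450346827507), 57.882694244384766) 182
[[ 0.50496805 -0.4099341   0.01294871]
 [ 0.50453444 -0.41073985  0.01438236]
 [ 0.50374892 -0.41210132  0.01294435]
 [ 0.50329159 -0.4129441   0.0141671 ]
 [ 0.50258062 -0.41418884  0.013378  ]
 [ 0.50202885 -0.41518124  0.01384998]] [[ 0.49328085 -0.38870644  0.20388745]
 [ 0.49433679 -0.38905166  0.21054638]
 [ 0.49515611 -0.38949172  0.21627405]
 [ 0.49550909 -0.39024759  0.22058607]] [[ 0.53898125 -0.41422332  0.22108764]
 [ 0.53813008 -0.41344821  0.22648288]
 [ 0.53727826 -0.41337088  0.23039862]
 [ 0.53649389 -0.4131388   0.23434604]
 [ 0.53549484 -0.41494503  0.23490862]
 [ 0.5353055  -0.41098583  0.24415356]]
```

Request:
jog_arm --increments '[{"dx": 0, "dy": 0.05, "dz": -0.4, "ax": 0, "ay": 0, "az": -0.03, "gripper": 0}, {"dx": 0, "dy": 0.05, "dz": -0.8, "ax": 0, "ay": 0, "az": -0.03, "gripper": 0}, {"dx": 0, "dy": 0.05, "dz": -0.98, "ax": 0, "ay": 0, "az": -0.03, "gripper": 0}]'

```text
time: 1.9
eef_pos: [0.5081, -0.403, 0.0983]
tcp_rot: [0.874, 0.486, -0.001, -0.003]
contact_force: [-0.1, 0.8, -0.8]
opening: 0.498
finger_force: 0.0
```

Request:
jog_arm --increments '[{"dx": 0, "dy": 0, "dz": -0.25, "ax": 0, "ay": 0, "az": 0, "gripper": 0}, {"dx": 0, "dy": 0, "dz": -0.45, "ax": 0, "ay": 0, "az": 0, "gripper": 0}, {"dx": 0, "dy": 0, "dz": -0.58, "ax": 0, "ay": 0, "az": 0, "gripper": 0}, {"dx": 0, "dy": 0, "dz": -0.61, "ax": 0, "ay": 0, "az": 0, "gripper": 0}, {"dx": 0, "dy": 0, "dz": -0.62, "ax": 0, "ay": 0, "az": 0, "gripper": 0}, {"dx": 0, "dy": 0, "dz": -0.62, "ax": 0, "ay": 0, "az": 0, "gripper": 0}]'

```text
time: 2.5
eef_pos: [0.5117, -0.4047, 0.0299]
tcp_rot: [0.873, 0.487, 0.0, 0.001]
contact_force: [0.3, -0.5, -0.3]
opening: 0.499
finger_force: 0.0
```

Request:
jog_arm --increments '[{"dx": 0, "dy": 0, "dz": 0, "ax": 0, "ay": 0, "az": 0, "gripper": -1}, {"dx": 0, "dy": 0, "dz": 0, "ax": 0, "ay": 0, "az": 0, "gripper": -1}, {"dx": 0, "dy": 0, "dz": 0, "ax": 0, "ay": 0, "az": 0, "gripper": -1}, {"dx": 0, "dy": 0, "dz": 0, "ax": 0, "ay": 0, "az": 0, "gripper": -1}, {"dx": 0, "dy": 0, "dz": 0, "ax": 0, "ay": 0, "az": 0, "gripper": -1}, {"dx": 0, "dy": 0, "dz": 0, "ax": 0, "ay": 0, "az": 0, "gripper": -1}, {"dx": 0, "dy": 0, "dz": 0, "ax": 0, "ay": 0, "az": 0, "gripper": -1}]' --force 30

```text
time: 3.2
eef_pos: [0.5117, -0.404, 0.0296]
tcp_rot: [0.873, 0.487, 0.0, 0.001]
contact_force: [-1.2, 1.4, 6.2]
opening: 0.111
finger_force: 29.7
```

Request:
jog_arm --increments '[{"dx": 0, "dy": 0, "dz": 0.2, "ax": 0, "ay": 0, "az": 0, "gripper": -1}, {"dx": 0, "dy": 0, "dz": 0.5, "ax": 0, "ay": 0, "az": 0, "gripper": -1}, {"dx": 0, "dy": 0, "dz": 0.8, "ax": 0, "ay": 0, "az": 0, "gripper": -1}]'

```text
time: 3.5
eef_pos: [0.5105, -0.4028, 0.1238]
tcp_rot: [0.873, 0.487, -0.0, -0.001]
contact_force: [-0.3, -0.5, -0.7]
opening: 0.113
finger_force: 29.4
```

Request:
jog_arm --increments '[{"dx": -0.04, "dy": 0.3, "dz": 0, "ax": 0, "ay": 0, "az": -0.09, "gripper": -1}, {"dx": -0.06, "dy": 0.65, "dz": 0, "ax": 0, "ay": 0, "az": -0.15, "gripper": -1}, {"dx": -0.08, "dy": 0.93, "dz": 0, "ax": 0, "ay": 0, "az": -0.18, "gripper": -1}]'

```text
time: 3.8
eef_pos: [0.501, -0.2901, 0.1239]
tcp_rot: [0.934, 0.358, -0.0, -0.0]
contact_force: [0.3, 0.7, -0.1]
opening: 0.111
finger_force: 29.4
```

Request:
jog_arm --increments '[{"dx": -0.08, "dy": 0.93, "dz": 0, "ax": 0, "ay": 0, "az": -0.18, "gripper": -1}, {"dx": -0.08, "dy": 0.93, "dz": 0, "ax": 0, "ay": 0, "az": -0.18, "gripper": -1}, {"dx": -0.08, "dy": 0.93, "dz": 0, "ax": 0, "ay": 0, "az": -0.18, "gripper": -1}]'

```text
time: 4.1
eef_pos: [0.4902, -0.1758, 0.1229]
tcp_rot: [0.974, 0.225, -0.001, -0.002]
contact_force: [-0.9, -0.4, -0.4]
opening: 0.111
finger_force: 29.4
```

Request:
jog_arm --increments '[{"dx": -0.08, "dy": 0.93, "dz": 0, "ax": 0, "ay": 0, "az": -0.18, "gripper": -1}, {"dx": -0.08, "dy": 0.93, "dz": 0, "ax": 0, "ay": 0, "az": -0.18, "gripper": -1}, {"dx": -0.08, "dy": 0.93, "dz": 0, "ax": 0, "ay": 0, "az": -0.18, "gripper": -1}]'

```text
time: 4.4
eef_pos: [0.4813, -0.0658, 0.1236]
tcp_rot: [0.996, 0.085, -0.001, -0.001]
contact_force: [0.2, -0.5, 0.3]
opening: 0.111
finger_force: 29.4
```

Request:
jog_arm --increments '[{"dx": -0.03, "dy": 0.4, "dz": 0, "ax": 0, "ay": 0, "az": -0.09, "gripper": -1}, {"dx": -0.06, "dy": 0.75, "dz": 0, "ax": 0, "ay": 0, "az": -0.18, "gripper": -1}, {"dx": -0.08, "dy": 0.92, "dz": 0, "ax": 0, "ay": 0, "az": -0.2, "gripper": -1}, {"dx": -0.08, "dy": 0.92, "dz": 0, "ax": 0, "ay": 0, "az": -0.2, "gripper": -1}, {"dx": -0.08, "dy": 0.92, "dz": 0, "ax": 0, "ay": 0, "az": -0.2, "gripper": -1}]'

```text
time: 4.9
eef_pos: [0.4729, 0.0415, 0.1242]
tcp_rot: [0.997, -0.071, 0.0, 0.0]
contact_force: [0.1, 0.4, -0.7]
opening: 0.109
finger_force: 29.5
```

Run:
```python
from h import *
f,d,K,E=grab('wrist');np.savez('w2.npz',f=f,d=d,K=K,E=E)
s=get_state();print(s['time'],s['eef_pos'],s['opening'],s['qpos'].round(3),s['tcp_rot'])
g,d2,K2,E2=grab('top');c=np.zeros((384,800,3),np.uint8);c[:,:512]=f;c[:300,515:797]=cv2.resize(g[125:245,220:333],(282,300));cv2.imwrite('pics/w2.png',c)
```

```text
4.95 [0.47313247 0.0409408  0.12428657] 0.1120514383330301 [-1.280e-01 -2.000e-03  2.161e+00 -1.000e-03  9.820e-01  1.587e+00] [ 9.97415350e-01 -7.18506846e-02  1.73217796e-04  2.61305323e-04]
```

View pics/w2.png

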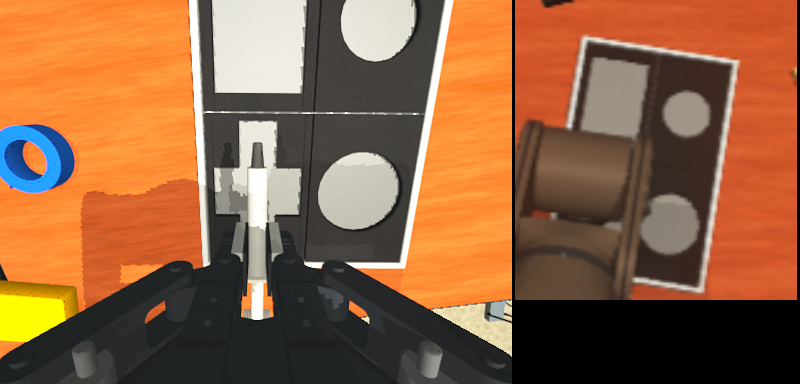

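The wrist view shows the syringe in the jaws with its nozzle tip at (258,143) pointing at the slot, whose top edge midpoint is about (259,121). The scoop corners are at (216,168), (301,168), (300,214) and (216,214).

Run:
```python
from h import *
b=np.load('w2.npz');f,K,E=b['f'],b['K'],b['E']
u=np.array([np.cos(np.radians(-8.6)),np.sin(np.radians(-8.6))])
c=onplane([(216,168),(301,168),(300,214),(216,214)],.014,K,E)[:,:2];c8=onplane([(216,168),(301,168),(300,214),(216,214)],.008,K,E)[:,:2]
print(c.mean(0),c8.mean(0),np.linalg.norm(np.diff(c8,axis=0),axis=1))
s=onplane((259,121),.008,K,E)[0,:2];print('slot->centre',s-.061*u)
t=onplane((258,142.5),.100,K,E)[0,:2];print('tip',t,'mid',t-.053*u)
g=cv2.cvtColor(f,cv2.COLOR_BGR2HSV)
m=((g[...,1]<60)&(g[...,2]>130)).astype(np.uint8);m[:, :312]=0;m[:145]=0;m[235:]=0;m[:,405:]=0
cs,_=cv2.findContours(m,cv2.RETR_EXTERNAL,cv2.CHAIN_APPROX_NONE);cc=max(cs,key=cv2.contourArea)
for z in(.008,.014):print('tape pk',z,cv2.minAreaRect(onplane(cc[:,0],z,K,E)[:,:2].astype(np.float32)))
```

```text
[0.47284254 0.04071114] [0.47101359 0.04094442] [0.07393568 0.04288061 0.07671648]
slot->centre [0.47121696 0.04078226]
tip [0.52521011 0.03375531] mid [0.47280603 0.04168068]
tape pk 0.008 ((0.4579303562641144, -0.04660313203930855), (0.07034528255462646, 0.07168598473072052), 43.848026275634766)
tape pk 0.014 ((0.4600945711135864, -0.044592730700969696), (0.06854245066642761, 0.06984883546829224), 43.84788513183594)
```

Request:
jog_arm --increments '[{"dx": 0, "dy": 0, "dz": -0.3, "ax": 0, "ay": 0, "az": 0, "gripper": -1}, {"dx": 0, "dy": 0, "dz": -0.5, "ax": 0, "ay": 0, "az": 0, "gripper": -1}, {"dx": 0, "dy": 0, "dz": -0.62, "ax": 0, "ay": 0, "az": 0, "gripper": -1}, {"dx": 0, "dy": 0, "dz": -0.68, "ax": 0, "ay": 0, "az": 0, "gripper": -1}, {"dx": 0, "dy": 0, "dz": -0.71, "ax": 0, "ay": 0, "az": 0, "gripper": -1}, {"dx": 0, "dy": 0, "dz": -0.715, "ax": 0, "ay": 0, "az": 0, "gripper": -1}, {"dx": 0, "dy": 0, "dz": -0.715, "ax": 0, "ay": 0, "az": 0, "gripper": -1}]'

```text
time: 5.7
eef_pos: [0.4736, 0.0413, 0.0393]
tcp_rot: [0.997, -0.073, 0.001, 0.0]
contact_force: [0.5, -0.5, 0.4]
opening: 0.107
finger_force: 29.5
```

Request:
jog_arm --increments '[{"dx": 0, "dy": 0, "dz": 0, "ax": 0, "ay": 0, "az": 0, "gripper": -0.5}, {"dx": 0, "dy": 0, "dz": 0, "ax": 0, "ay": 0, "az": 0, "gripper": -0.3}, {"dx": 0, "dy": 0, "dz": 0, "ax": 0, "ay": 0, "az": 0, "gripper": -0.3}, {"dx": 0, "dy": 0, "dz": 0, "ax": 0, "ay": 0, "az": 0, "gripper": -0.3}, {"dx": 0, "dy": 0, "dz": 0.2, "ax": 0, "ay": 0, "az": 0, "gripper": -0.3}, {"dx": 0, "dy": 0, "dz": 0.6, "ax": 0, "ay": 0, "az": 0, "gripper": 1}, {"dx": 0, "dy": 0, "dz": 0.9, "ax": 0, "ay": 0, "az": 0, "gripper": 1}, {"dx": 0, "dy": 0, "dz": 0.9, "ax": 0, "ay": 0, "az": 0, "gripper": 1}]'

```text
time: 6.5
eef_pos: [0.4767, 0.0413, 0.1527]
tcp_rot: [0.997, -0.072, 0.006, 0.0]
contact_force: [0.2, -0.8, -0.3]
opening: 0.845
finger_force: 0.0
```

Request:
jog_arm --increments '[{"dx": -0.13, "dy": 0.35, "dz": 0.2, "ax": 0, "ay": 0, "az": 0.1, "gripper": 1}, {"dx": -0.26, "dy": 0.68, "dz": 0.2, "ax": 0, "ay": 0, "az": 0.2, "gripper": 1}, {"dx": -0.26, "dy": 0.68, "dz": 0.2, "ax": 0, "ay": 0, "az": 0.3, "gripper": 1}, {"dx": -0.26, "dy": 0.68, "dz": 0.2, "ax": 0, "ay": 0, "az": 0.31, "gripper": 1}]'

```text
time: 6.9
eef_pos: [0.4406, 0.1245, 0.1699]
tcp_rot: [0.985, 0.173, -0.0, -0.0]
contact_force: [0.7, -1.1, -0.2]
opening: 0.998
finger_force: 0.0
```

Request:
jog_arm --increments '[{"dx": -0.13, "dy": 0.35, "dz": 0.2, "ax": 0, "ay": 0, "az": 0.1, "gripper": 1}, {"dx": -0.26, "dy": 0.68, "dz": 0.2, "ax": 0, "ay": 0, "az": 0.2, "gripper": 1}, {"dx": -0.26, "dy": 0.68, "dz": 0.2, "ax": 0, "ay": 0, "az": 0.3, "gripper": 1}, {"dx": -0.26, "dy": 0.68, "dz": 0.2, "ax": 0, "ay": 0, "az": 0.31, "gripper": 1}]'

```text
time: 7.3
eef_pos: [0.4093, 0.206, 0.1938]
tcp_rot: [0.914, 0.406, -0.0, -0.0]
contact_force: [0.9, -0.9, -0.5]
opening: 0.999
finger_force: 0.0
```

Request:
jog_arm --increments '[{"dx": -0.13, "dy": 0.35, "dz": 0.2, "ax": 0, "ay": 0, "az": 0.1, "gripper": 1}, {"dx": -0.26, "dy": 0.7, "dz": 0.2, "ax": 0, "ay": 0, "az": 0.2, "gripper": 1}, {"dx": -0.26, "dy": 0.7, "dz": 0.2, "ax": 0, "ay": 0, "az": 0.3, "gripper": 1}, {"dx": -0.26, "dy": 0.7, "dz": 0.2, "ax": 0, "ay": 0, "az": 0.31, "gripper": 1}, {"dx": -0.26, "dy": 0.7, "dz": 0.2, "ax": 0, "ay": 0, "az": 0.31, "gripper": 1}]'

```text
time: 7.8
eef_pos: [0.3785, 0.2891, 0.2176]
tcp_rot: [0.791, 0.612, -0.001, -0.0]
contact_force: [0.7, -0.2, 0.1]
opening: 0.999
finger_force: 0.0
```

Run:
```python
from h import *
f,d,K,E=grab('wrist');np.savez('w3.npz',f=f,d=d,K=K,E=E)
s=get_state();print(s['time'],s['eef_pos'],s['opening'],s['qpos'].round(3),s['tcp_rot'],2*np.degrees(np.arctan2(s['tcp_rot'][1],s['tcp_rot'][0]))-90)
cv2.imwrite('pics/w3.png',f)
g=cv2.cvtColor(f,cv2.COLOR_BGR2HSV).astype(int)
m=((g[...,0]>20)&(g[...,0]<32)&(g[...,1]>150)&(g[...,2]>80)).astype(np.uint8)
cs,_=cv2.findContours(m,cv2.RETR_EXTERNAL,cv2.CHAIN_APPROX_NONE);cc=max(cs,key=cv2.contourArea)
print(cv2.boundingRect(cc));r=cv2.minAreaRect(onplane(cc[:,0],.02,K,E)[:,:2].astype(np.float32));print(r)
P=cloud(d,K,E)[m>0];top=P[(P[:,2]>.016)&(P[:,2]<.03)];print(top[:,2].mean(),cv2.minAreaRect(top[:,:2].astype(np.float32)))
```

```text
7.85 [0.37870496 0.28884171 0.2176669 ] 0.9983492077983339 [ 0.438 -0.125  2.088 -0.     1.18   0.693] [ 7.91368761e-01  6.11338691e-01 -6.85321197e-04 -1.37315749e-04] -14.627254097533424
(234, 131, 49, 76)
((0.37985023856163025, 0.28933438658714294), (0.09059213846921921, 0.05471433326601982), 76.2923812866211)
0.022282528965730648 ((0.3798080384731293, 0.2891753315925598), (0.08956392109394073, 0.05450570210814476), 76.16314697265625)
```

View pics/w3.png

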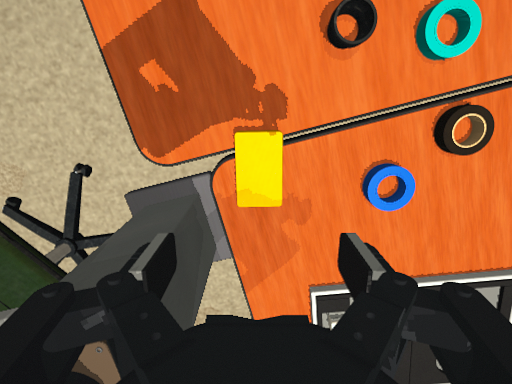

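The wrist view shows the case at (258,169) between the open jaws, and its 90 x 55 x 22 mm size checks out. Loupe (352,20), tape (465,130) and the blue and turquoise rings are clear of it.

Request:
jog_arm --increments '[{"dx": 0.01, "dy": 0, "dz": -0.4, "ax": 0, "ay": 0, "az": 0.01, "gripper": 1}, {"dx": 0.01, "dy": 0, "dz": -0.75, "ax": 0, "ay": 0, "az": 0.01, "gripper": 1}, {"dx": 0.01, "dy": 0, "dz": -0.95, "ax": 0, "ay": 0, "az": 0.01, "gripper": 1}]'

```text
time: 8.15
eef_pos: [0.3784, 0.2875, 0.1008]
tcp_rot: [0.787, 0.617, -0.003, -0.001]
contact_force: [-0.5, 0.6, -0.4]
opening: 0.999
finger_force: 0.0
```

Request:
jog_arm --increments '[{"dx": 0, "dy": 0, "dz": -0.25, "ax": 0, "ay": 0, "az": 0, "gripper": 1}, {"dx": 0, "dy": 0, "dz": -0.45, "ax": 0, "ay": 0, "az": 0, "gripper": 1}, {"dx": 0, "dy": 0, "dz": -0.56, "ax": 0, "ay": 0, "az": 0, "gripper": 1}, {"dx": 0, "dy": 0, "dz": -0.6, "ax": 0, "ay": 0, "az": 0, "gripper": 1}, {"dx": 0, "dy": 0, "dz": -0.6, "ax": 0, "ay": 0, "az": 0, "gripper": 1}]'

```text
time: 8.65
eef_pos: [0.3805, 0.2887, 0.0324]
tcp_rot: [0.787, 0.617, -0.0, -0.0]
contact_force: [-0.4, -0.6, -0.5]
opening: 0.999
finger_force: 0.0
```

Request:
jog_arm --increments '[{"dx": 0, "dy": 0, "dz": 0, "ax": 0, "ay": 0, "az": 0, "gripper": -0.2}, {"dx": 0, "dy": 0, "dz": 0, "ax": 0, "ay": 0, "az": 0, "gripper": -0.2}, {"dx": 0, "dy": 0, "dz": 0, "ax": 0, "ay": 0, "az": 0, "gripper": -0.2}, {"dx": 0, "dy": 0, "dz": 0, "ax": 0, "ay": 0, "az": 0, "gripper": -0.2}, {"dx": 0, "dy": 0, "dz": 0, "ax": 0, "ay": 0, "az": 0, "gripper": -0.2}, {"dx": 0, "dy": 0, "dz": 0, "ax": 0, "ay": 0, "az": 0, "gripper": -0.2}]' --force 40

```text
time: 9.25
eef_pos: [0.3817, 0.2895, 0.0341]
tcp_rot: [0.786, 0.618, 0.001, 0.0]
contact_force: [-0.1, -0.7, 6.4]
opening: 0.629
finger_force: 43.4
```

Request:
jog_arm --increments '[{"dx": 0, "dy": 0, "dz": 0.1, "ax": 0, "ay": 0, "az": 0, "gripper": -0.2}, {"dx": 0, "dy": 0, "dz": 0.25, "ax": 0, "ay": 0, "az": 0, "gripper": -0.2}, {"dx": 0, "dy": 0, "dz": 0.25, "ax": 0, "ay": 0, "az": 0, "gripper": -0.2}]'

```text
time: 9.55
eef_pos: [0.3819, 0.2896, 0.0649]
tcp_rot: [0.786, 0.618, 0.002, 0.001]
contact_force: [0.1, 0.3, -0.4]
opening: 0.63
finger_force: 42.7
```

Request:
jog_arm --increments '[{"dx": 0.1, "dy": -0.15, "dz": 0.3, "ax": 0, "ay": 0, "az": -0.06, "gripper": -0.2}, {"dx": 0.3, "dy": -0.4, "dz": 0.6, "ax": 0, "ay": 0, "az": -0.15, "gripper": -0.2}, {"dx": 0.63, "dy": -0.75, "dz": 0.6, "ax": 0, "ay": 0, "az": -0.24, "gripper": -0.2}, {"dx": 0.63, "dy": -0.75, "dz": 0.6, "ax": 0, "ay": 0, "az": -0.32, "gripper": -0.2}]'

```text
time: 9.95
eef_pos: [0.4597, 0.1963, 0.1366]
tcp_rot: [0.917, 0.399, 0.003, 0.001]
contact_force: [-0.3, 0.1, -0.9]
opening: 0.628
finger_force: 43.0
```

Request:
jog_arm --increments '[{"dx": 0.3, "dy": -0.35, "dz": 0, "ax": 0, "ay": 0, "az": -0.09, "gripper": -0.2}, {"dx": 0.63, "dy": -0.74, "dz": 0, "ax": 0, "ay": 0, "az": -0.18, "gripper": -0.2}, {"dx": 0.63, "dy": -0.74, "dz": 0, "ax": 0, "ay": 0, "az": -0.27, "gripper": -0.2}, {"dx": 0.63, "dy": -0.74, "dz": 0, "ax": 0, "ay": 0, "az": -0.32, "gripper": -0.2}]'

```text
time: 10.35
eef_pos: [0.533, 0.1077, 0.1341]
tcp_rot: [0.987, 0.159, 0.0, 0.0]
contact_force: [-0.7, 0.4, -0.3]
opening: 0.636
finger_force: 43.1
```

Request:
jog_arm --increments '[{"dx": 0.3, "dy": -0.35, "dz": 0, "ax": 0, "ay": 0, "az": -0.09, "gripper": -0.2}, {"dx": 0.5, "dy": -0.6, "dz": 0, "ax": 0, "ay": 0, "az": -0.18, "gripper": -0.2}, {"dx": 0.63, "dy": -0.74, "dz": 0, "ax": 0, "ay": 0, "az": -0.26, "gripper": -0.2}, {"dx": 0.63, "dy": -0.74, "dz": 0, "ax": 0, "ay": 0, "az": -0.3, "gripper": -0.2}, {"dx": 0.63, "dy": -0.74, "dz": 0, "ax": 0, "ay": 0, "az": -0.3, "gripper": -0.2}]'

```text
time: 10.85
eef_pos: [0.607, 0.0205, 0.1334]
tcp_rot: [0.997, -0.073, -0.001, -0.0]
contact_force: [0.4, 0.4, -1.4]
opening: 0.63
finger_force: 43.1
```

Run:
```python
from h import *
f,d,K,E=grab('wrist');np.savez('w4.npz',f=f,d=d,K=K,E=E)
s=get_state();print(s['time'],s['eef_pos'],s['opening'],s['qpos'].round(3),2*np.degrees(np.arctan2(s['tcp_rot'][1],s['tcp_rot'][0]))-90)
g=cv2.cvtColor(f,cv2.COLOR_BGR2HSV).astype(int)
m=((g[...,0]>20)&(g[...,0]<32)&(g[...,1]>150)&(g[...,2]>80))
P=cloud(d,K,E)[m];q=P[(P[:,2]>.08)];z=np.median(q[:,2]);q=q[abs(q[:,2]-z)<.004];print(z,cv2.minAreaRect(q[:,:2].astype(np.float32)))
t,d2,K2,E2=grab('top');c=np.zeros((384,800,3),np.uint8);c[:,:512]=f;c[:300,515:797]=cv2.resize(t[125:245,220:333],(282,300));cv2.imwrite('pics/w4.png',c)
```

```text
10.9 [0.60655506 0.02108302 0.133448  ] 0.6302044473259458 [-0.132  0.267  1.839  0.     1.037  1.583] -98.25693400271349
0.12151581439298256 ((0.6055071353912354, 0.02084527164697647), (0.05465506762266159, 0.0894426703453064), 81.96449279785156)
```

View pics/w4.png

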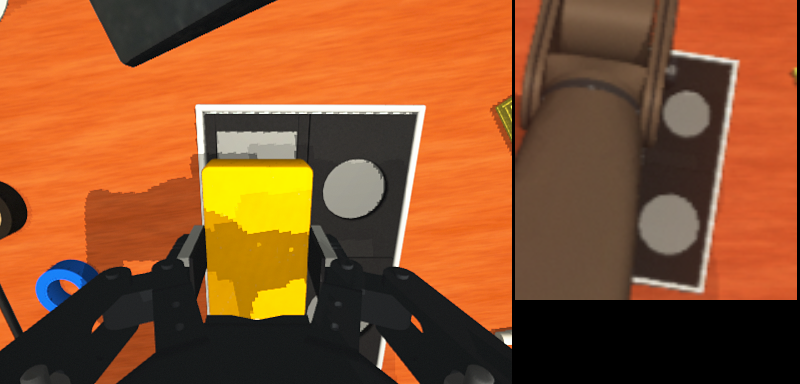

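The wrist view shows the held case at (257,240), with the rectangular cut-out's far edge at (217..298,132). The small round cut-out is at (354,188).

Run:
```python
from h import *
b=np.load('w4.npz');f,K,E=b['f'],b['K'],b['E']
u=np.array([np.cos(np.radians(-8.6)),np.sin(np.radians(-8.6))])
for z in(.008,.014):
    e=onplane([(217,132),(298,132)],z,K,E)[:,:2];print(np.linalg.norm(e[1]-e[0]),e.mean(0)-.0525*u)
g=cv2.cvtColor(f,cv2.COLOR_BGR2HSV)
m=((g[...,1]<60)&(g[...,2]>110)).astype(np.uint8);m[:, :318]=0;m[:150]=0;m[225:]=0;m[:,390:]=0
cs,_=cv2.findContours(m,cv2.RETR_EXTERNAL,cv2.CHAIN_APPROX_NONE);cc=max(cs,key=cv2.contourArea)
for z in(.008,.014):print(cv2.minAreaRect(onplane(cc[:,0],z,K,E)[:,:2].astype(np.float32)))
```

```text
0.07058828398410495 [0.60391857 0.02101816]
0.0688471699780932 [0.60443038 0.02095124]
((0.591711163520813, -0.06659378856420517), (0.055601172149181366, 0.05587010085582733), 81.58718872070312)
((0.5938045382499695, -0.06469334661960602), (0.05422971770167351, 0.05449198558926582), 81.58715057373047)
```

Request:
jog_arm --increments '[{"dx": -0.01, "dy": 0, "dz": -0.3, "ax": 0, "ay": 0, "az": 0, "gripper": -0.2}, {"dx": -0.01, "dy": 0, "dz": -0.52, "ax": 0, "ay": 0, "az": 0, "gripper": -0.2}, {"dx": -0.01, "dy": 0, "dz": -0.65, "ax": 0, "ay": 0, "az": 0, "gripper": -0.2}, {"dx": -0.01, "dy": 0, "dz": -0.72, "ax": 0, "ay": 0, "az": 0, "gripper": -0.2}, {"dx": -0.01, "dy": 0, "dz": -0.75, "ax": 0, "ay": 0, "az": 0, "gripper": -0.2}, {"dx": -0.01, "dy": 0, "dz": -0.76, "ax": 0, "ay": 0, "az": 0, "gripper": -0.2}, {"dx": -0.01, "dy": 0, "dz": -0.76, "ax": 0, "ay": 0, "az": 0, "gripper": -0.2}]'

```text
time: 11.65
eef_pos: [0.6069, 0.0212, 0.0445]
tcp_rot: [0.997, -0.072, 0.001, 0.0]
contact_force: [-0.4, 0.3, -1.5]
opening: 0.627
finger_force: 43.0
```

Request:
jog_arm --increments '[{"dx": 0, "dy": 0, "dz": 0, "ax": 0, "ay": 0, "az": 0, "gripper": 0.5}, {"dx": 0, "dy": 0, "dz": 0, "ax": 0, "ay": 0, "az": 0, "gripper": 1}, {"dx": 0, "dy": 0, "dz": 0, "ax": 0, "ay": 0, "az": 0, "gripper": 1}, {"dx": 0, "dy": 0, "dz": 0, "ax": 0, "ay": 0, "az": 0, "gripper": 1}, {"dx": 0, "dy": 0, "dz": 0.2, "ax": 0, "ay": 0, "az": 0, "gripper": 1}, {"dx": 0, "dy": 0, "dz": 0.6, "ax": 0, "ay": 0, "az": 0, "gripper": 1}, {"dx": 0, "dy": 0, "dz": 0.9, "ax": 0, "ay": 0, "az": 0, "gripper": 1}]'

```text
time: 12.35
eef_pos: [0.6062, 0.0212, 0.1533]
tcp_rot: [0.997, -0.072, 0.0, 0.0]
contact_force: [0.4, 0.1, 1.1]
opening: 1.001
finger_force: 0.0
```

Request:
jog_arm --increments '[{"dx": 0.02, "dy": 0.4, "dz": 0.2, "ax": 0, "ay": 0, "az": 0, "gripper": 1}, {"dx": 0.04, "dy": 0.8, "dz": 0.4, "ax": 0, "ay": 0, "az": 0, "gripper": 1}, {"dx": 0.06, "dy": 1, "dz": 0.4, "ax": 0, "ay": 0, "az": 0, "gripper": 1}]'

```text
time: 12.65
eef_pos: [0.6149, 0.1435, 0.204]
tcp_rot: [0.997, -0.072, 0.004, -0.001]
contact_force: [0.3, 0.2, -0.6]
opening: 1.002
finger_force: 0.0
```

Request:
jog_arm --increments '[{"dx": 0.03, "dy": 0.4, "dz": 0, "ax": 0, "ay": 0, "az": 0, "gripper": 1}, {"dx": 0.06, "dy": 0.8, "dz": 0, "ax": 0, "ay": 0, "az": 0, "gripper": 1}, {"dx": 0.06, "dy": 1, "dz": 0, "ax": 0, "ay": 0, "az": 0, "gripper": 1}, {"dx": 0.06, "dy": 1, "dz": 0, "ax": 0, "ay": 0, "az": 0, "gripper": 1}, {"dx": 0.06, "dy": 1, "dz": 0, "ax": 0, "ay": 0, "az": 0, "gripper": 1}]'

```text
time: 13.15
eef_pos: [0.6201, 0.2615, 0.199]
tcp_rot: [0.997, -0.072, -0.0, 0.0]
contact_force: [0.5, -0.1, -0.3]
opening: 1.001
finger_force: 0.0
```

Run:
```python
from h import *
f,d,K,E=grab('wrist');np.savez('w5.npz',f=f,d=d,K=K,E=E)
s=get_state();print(s['time'],s['eef_pos'],s['qpos'].round(3),2*np.degrees(np.arctan2(s['tcp_rot'][1],s['tcp_rot'][0]))-90)
t,d2,K2,E2=grab('top');np.savez('t5.npz',f=t,d=d2,K=K2,E=E2);c=np.zeros((384,800,3),np.uint8);c[:,:512]=f;c[:300,515:797]=cv2.resize(t[125:245,220:333],(282,300));cv2.imwrite('pics/w5.png',c)
```

```text
13.2 [0.62027487 0.26068308 0.1990816 ] [ 0.247  0.33   1.63  -0.     1.183  1.963] -98.30370671331619
```

View pics/w5.png

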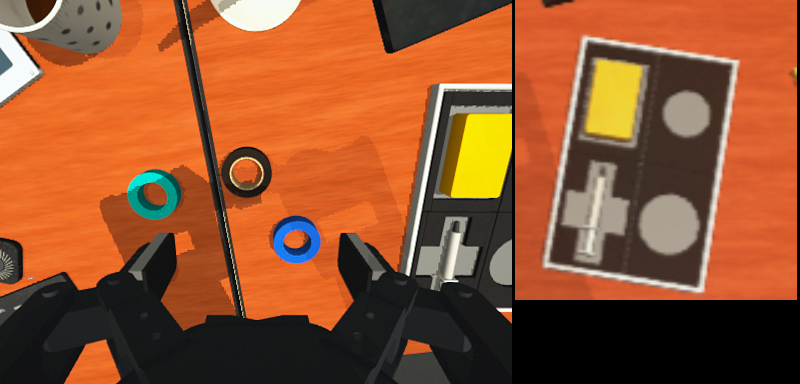

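The tray crop shows the case and syringe seated. In the wrist view the tape is at (246,173), clear of blue (297,240) and turquoise (154,195).

Run:
```python
from h import *
b=np.load('w5.npz');f,K,E=b['f'],b['K'],b['E']
g=cv2.cvtColor(f,cv2.COLOR_BGR2HSV)
m=(g[...,2]<75).astype(np.uint8);m[:,:222]=0;m[:140]=0;m[203:]=0;m[:,275:]=0
cs,_=cv2.findContours(m,cv2.RETR_EXTERNAL,cv2.CHAIN_APPROX_NONE);cc=max(cs,key=cv2.contourArea)
print(cv2.boundingRect(cc));print(cv2.minEnclosingCircle(onplane(cc[:,0],.017,K,E)[:,:2].astype(np.float32)))
P=cloud(b['d'],K,E)[m>0];P=P[(P[:,2]>.013)&(P[:,2]<.026)];print(np.median(P[:,2]),cv2.minEnclosingCircle(P[:,:2].astype(np.float32)))
b=np.load('t5.npz');f,K,E=b['f'],b['K'],b['E']
g=cv2.cvtColor(f,cv2.COLOR_BGR2HSV);m=((g[...,0]>20)&(g[...,0]<32)&(g[...,1]>150)).astype(np.uint8);m[:,:240]=0;m[:,300:]=0
cs,_=cv2.findContours(m,cv2.RETR_EXTERNAL,cv2.CHAIN_APPROX_NONE);cc=max(cs,key=cv2.contourArea)
print('case',cv2.minAreaRect(onplane(cc[:,0],.03,K,E)[:,:2].astype(np.float32)))
```

```text
(222, 147, 49, 51)
((0.6221138834953308, 0.27319058775901794), 0.02913646027445793)
0.01852292041633291 ((0.621430516242981, 0.27388545870780945), 0.02804275043308735)
case ((0.6074219346046448, 0.021740766242146492), (0.055290576070547104, 0.08852121978998184), 81.42838287353516)
```

Request:
jog_arm --increments '[{"dx": 0.01, "dy": 0.1, "dz": -0.4, "ax": 0, "ay": 0, "az": 0, "gripper": 1}, {"dx": 0.01, "dy": 0.1, "dz": -0.75, "ax": 0, "ay": 0, "az": 0, "gripper": 1}, {"dx": 0.01, "dy": 0.1, "dz": -0.9, "ax": 0, "ay": 0, "az": 0, "gripper": 1}]'

```text
time: 13.55
eef_pos: [0.619, 0.2711, 0.0863]
tcp_rot: [0.997, -0.073, -0.004, 0.001]
contact_force: [-0.9, -0.5, -1.0]
opening: 1.001
finger_force: 0.0
```

Request:
jog_arm --increments '[{"dx": 0, "dy": 0, "dz": -0.2, "ax": 0, "ay": 0, "az": 0, "gripper": 1}, {"dx": 0, "dy": 0, "dz": -0.4, "ax": 0, "ay": 0, "az": 0, "gripper": 1}, {"dx": 0, "dy": 0, "dz": -0.5, "ax": 0, "ay": 0, "az": 0, "gripper": 1}, {"dx": 0, "dy": 0, "dz": -0.51, "ax": 0, "ay": 0, "az": 0, "gripper": 1}, {"dx": 0, "dy": 0, "dz": -0.51, "ax": 0, "ay": 0, "az": 0, "gripper": 1}]'

```text
time: 14.05
eef_pos: [0.6224, 0.2729, 0.0311]
tcp_rot: [0.997, -0.073, 0.001, -0.0]
contact_force: [0.6, 0.6, 0.0]
opening: 0.995
finger_force: 0.0
```

Request:
jog_arm --increments '[{"dx": 0, "dy": 0, "dz": 0, "ax": 0, "ay": 0, "az": 0, "gripper": -0.2}, {"dx": 0, "dy": 0, "dz": 0, "ax": 0, "ay": 0, "az": 0, "gripper": -0.2}, {"dx": 0, "dy": 0, "dz": 0, "ax": 0, "ay": 0, "az": 0, "gripper": -0.2}, {"dx": 0, "dy": 0, "dz": 0, "ax": 0, "ay": 0, "az": 0, "gripper": -0.2}, {"dx": 0, "dy": 0, "dz": 0, "ax": 0, "ay": 0, "az": 0, "gripper": -0.2}, {"dx": 0, "dy": 0, "dz": 0, "ax": 0, "ay": 0, "az": 0, "gripper": -0.2}]' --force 30

```text
time: 14.65
eef_pos: [0.6228, 0.2736, 0.0322]
tcp_rot: [0.997, -0.072, 0.001, -0.0]
contact_force: [-0.0, -1.0, 6.1]
opening: 0.639
finger_force: 31.9
```

Request:
jog_arm --increments '[{"dx": 0, "dy": 0, "dz": 0.1, "ax": 0, "ay": 0, "az": 0, "gripper": -0.2}, {"dx": 0, "dy": 0, "dz": 0.3, "ax": 0, "ay": 0, "az": 0, "gripper": -0.2}, {"dx": 0, "dy": 0, "dz": 0.6, "ax": 0, "ay": 0, "az": 0, "gripper": -0.2}, {"dx": 0, "dy": 0, "dz": 0.9, "ax": 0, "ay": 0, "az": 0, "gripper": -0.2}, {"dx": 0, "dy": 0, "dz": 0.9, "ax": 0, "ay": 0, "az": 0, "gripper": -0.2}]'

```text
time: 15.15
eef_pos: [0.6252, 0.2744, 0.1459]
tcp_rot: [0.997, -0.072, 0.006, -0.002]
contact_force: [0.6, -0.3, 0.2]
opening: 0.636
finger_force: 31.9
```

Request:
jog_arm --increments '[{"dx": -0.1, "dy": -0.2, "dz": 0, "ax": 0, "ay": 0, "az": 0, "gripper": -0.2}, {"dx": -0.25, "dy": -0.5, "dz": 0, "ax": 0, "ay": 0, "az": 0, "gripper": -0.2}, {"dx": -0.45, "dy": -0.88, "dz": 0, "ax": 0, "ay": 0, "az": 0, "gripper": -0.2}]'

```text
time: 15.45
eef_pos: [0.5675, 0.1687, 0.1377]
tcp_rot: [0.997, -0.071, 0.0, -0.0]
contact_force: [0.0, 0.1, -0.7]
opening: 0.64
finger_force: 32.0
```

Request:
jog_arm --increments '[{"dx": -0.2, "dy": -0.35, "dz": 0, "ax": 0, "ay": 0, "az": 0, "gripper": -0.2}, {"dx": -0.35, "dy": -0.7, "dz": 0, "ax": 0, "ay": 0, "az": 0, "gripper": -0.2}, {"dx": -0.45, "dy": -0.88, "dz": 0, "ax": 0, "ay": 0, "az": 0, "gripper": -0.2}]'

```text
time: 15.75
eef_pos: [0.5121, 0.0612, 0.1373]
tcp_rot: [0.997, -0.073, -0.001, 0.0]
contact_force: [0.3, 0.1, 0.2]
opening: 0.639
finger_force: 32.0
```

Request:
jog_arm --increments '[{"dx": -0.2, "dy": -0.35, "dz": 0, "ax": 0, "ay": 0, "az": 0, "gripper": -0.2}, {"dx": -0.35, "dy": -0.65, "dz": 0, "ax": 0, "ay": 0, "az": 0, "gripper": -0.2}, {"dx": -0.44, "dy": -0.85, "dz": 0, "ax": 0, "ay": 0, "az": 0, "gripper": -0.2}, {"dx": -0.44, "dy": -0.89, "dz": 0, "ax": 0, "ay": 0, "az": 0, "gripper": -0.2}, {"dx": -0.44, "dy": -0.89, "dz": 0, "ax": 0, "ay": 0, "az": 0, "gripper": -0.2}, {"dx": -0.44, "dy": -0.89, "dz": 0, "ax": 0, "ay": 0, "az": 0, "gripper": -0.2}]'

```text
time: 16.35
eef_pos: [0.4618, -0.0427, 0.138]
tcp_rot: [0.997, -0.072, -0.0, -0.0]
contact_force: [-0.5, 1.1, 0.2]
opening: 0.639
finger_force: 32.0
```

Run:
```python
from h import *
f,d,K,E=grab('wrist');np.savez('w6.npz',f=f,d=d,K=K,E=E);cv2.imwrite('pics/w6.png',f)
s=get_state();print(s['time'],s['eef_pos'],s['opening'],s['finger_force'],s['qpos'].round(3),2*np.degrees(np.arctan2(s['tcp_rot'][1],s['tcp_rot'][0]))-90)
P=cloud(d,K,E);print(P[::8,256][:,2].round(3))
```

```text
16.4 [ 0.46182881 -0.04255106  0.13803533] 0.6412270730672237 32.01170486153387 [-0.311 -0.05   2.178  0.     1.013  1.403] -98.24156888567865
[ 0.009  0.008  0.008  0.009  0.008  0.008  0.008  0.008  0.008  0.015
  0.016  0.014  0.013  0.014  0.015  0.014  0.014  0.014  0.015  0.009
  0.008  0.009  0.008  0.007  0.115  0.124  0.125  0.124  0.009  0.014
  0.014  0.014  0.014  0.112  0.121  0.125  0.125  0.001  0.    -0.002
  0.188  0.192  0.195  0.198  0.2    0.203  0.204  0.208]
```

View pics/w6.png

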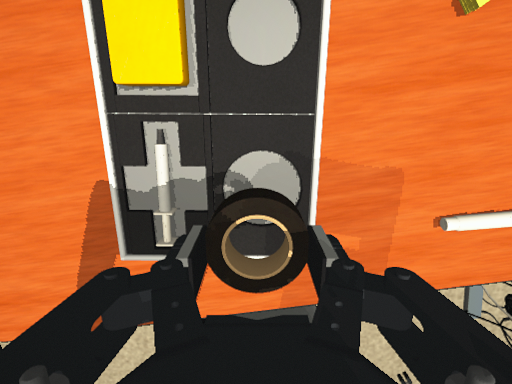

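The wrist view shows the tape held at (257,247), with its cut-out below at (262,190). The case and syringe are seated at left.

Run:
```python
from h import *
b=np.load('w6.npz');f,K,E=b['f'],b['K'],b['E'];P=cloud(b['d'],K,E)
q=P[185:290,205:310].reshape(-1,3);v=np.linalg.norm(q[:,:2]-[.4618,-.0425],axis=1)<.031;q=q[(q[:,2]>.121)&(q[:,2]<.130)&v];print(cv2.minEnclosingCircle(q[:,:2].astype(np.float32)))
A=np.c_[q[:,:2],np.ones(len(q))];print('tilt',np.linalg.lstsq(A,q[:,2],rcond=None)[0])
g=cv2.cvtColor(f,cv2.COLOR_BGR2HSV)
m=((g[...,1]<60)&(g[...,2]>110)).astype(np.uint8);m[:,:222]=0;m[:145]=0;m[186:]=0;m[:,302:]=0
cs,_=cv2.findContours(m,cv2.RETR_EXTERNAL,cv2.CHAIN_APPROX_NONE);cc=max(cs,key=cv2.contourArea)
t=onplane([cc[cc[:,0,1].argmin(),0],cc[cc[:,0,0].argmax(),0]],.008,K,E);print(cc[cc[:,0,1].argmin(),0],t)
```

```text
((0.4606446623802185, -0.042252447456121445), 0.02976982854306698)
tilt [-0.00310154  0.00131326  0.12586324]
[260 150] [[ 0.49429075 -0.04985896  0.008     ]
 [ 0.4564463  -0.08136932  0.008     ]]
```

Request:
jog_arm --increments '[{"dx": -0.01, "dy": -0.025, "dz": -0.3, "ax": 0, "ay": 0, "az": 0, "gripper": -0.2}, {"dx": -0.01, "dy": -0.025, "dz": -0.55, "ax": 0, "ay": 0, "az": 0, "gripper": -0.2}, {"dx": -0.01, "dy": -0.025, "dz": -0.7, "ax": 0, "ay": 0, "az": 0, "gripper": -0.2}, {"dx": -0.01, "dy": -0.025, "dz": -0.78, "ax": 0, "ay": 0, "az": 0, "gripper": -0.2}, {"dx": -0.01, "dy": -0.025, "dz": -0.81, "ax": 0, "ay": 0, "az": 0, "gripper": -0.2}, {"dx": -0.01, "dy": -0.025, "dz": -0.81, "ax": 0, "ay": 0, "az": 0, "gripper": -0.2}, {"dx": -0.01, "dy": -0.025, "dz": -0.81, "ax": 0, "ay": 0, "az": 0, "gripper": -0.2}]'

```text
time: 17.1
eef_pos: [0.4614, -0.0465, 0.0419]
tcp_rot: [0.997, -0.072, 0.001, 0.0]
contact_force: [-0.1, -1.2, 0.2]
opening: 0.641
finger_force: 32.0
```

Request:
jog_arm --increments '[{"dx": 0, "dy": 0, "dz": 0, "ax": 0, "ay": 0, "az": 0, "gripper": 0.5}, {"dx": 0, "dy": 0, "dz": 0, "ax": 0, "ay": 0, "az": 0, "gripper": 1}, {"dx": 0, "dy": 0, "dz": 0, "ax": 0, "ay": 0, "az": 0, "gripper": 1}, {"dx": 0, "dy": 0, "dz": 0, "ax": 0, "ay": 0, "az": 0, "gripper": 1}, {"dx": 0, "dy": 0, "dz": 0.2, "ax": 0, "ay": 0, "az": 0, "gripper": 1}, {"dx": 0, "dy": 0, "dz": 0.6, "ax": 0, "ay": 0, "az": 0, "gripper": 1}, {"dx": 0, "dy": 0, "dz": 0.9, "ax": 0, "ay": 0, "az": 0, "gripper": 1}]'

```text
time: 17.8
eef_pos: [0.4604, -0.0465, 0.1507]
tcp_rot: [0.997, -0.072, 0.0, 0.0]
contact_force: [0.6, 0.1, 0.5]
opening: 1.003
finger_force: 0.0
```

Request:
jog_arm --increments '[{"dx": 0.03, "dy": 0.35, "dz": 0.3, "ax": 0, "ay": 0, "az": 0, "gripper": 1}, {"dx": 0.06, "dy": 0.7, "dz": 0.6, "ax": 0, "ay": 0, "az": 0, "gripper": 1}, {"dx": 0.1, "dy": 0.96, "dz": 0.6, "ax": 0, "ay": 0, "az": 0, "gripper": 1}]'

```text
time: 18.1
eef_pos: [0.4744, 0.0696, 0.226]
tcp_rot: [0.997, -0.073, 0.005, -0.0]
contact_force: [0.7, -0.5, 0.0]
opening: 0.997
finger_force: 0.0
```

Request:
jog_arm --increments '[{"dx": 0.1, "dy": 0.4, "dz": 0, "ax": 0, "ay": 0, "az": 0, "gripper": 1}, {"dx": 0.1, "dy": 0.8, "dz": 0, "ax": 0, "ay": 0, "az": 0, "gripper": 1}, {"dx": 0.1, "dy": 0.96, "dz": 0, "ax": 0, "ay": 0, "az": 0, "gripper": 1}]'

```text
time: 18.4
eef_pos: [0.484, 0.1873, 0.2212]
tcp_rot: [0.997, -0.071, 0.0, -0.001]
contact_force: [0.8, -0.4, -0.2]
opening: 1.003
finger_force: 0.0
```

Request:
jog_arm --increments '[{"dx": 0.1, "dy": 0.4, "dz": 0, "ax": 0, "ay": 0, "az": 0, "gripper": 1}, {"dx": 0.1, "dy": 0.8, "dz": 0, "ax": 0, "ay": 0, "az": 0, "gripper": 1}, {"dx": 0.1, "dy": 0.96, "dz": 0, "ax": 0, "ay": 0, "az": 0, "gripper": 1}]'

```text
time: 18.7
eef_pos: [0.4959, 0.3025, 0.2209]
tcp_rot: [0.997, -0.071, -0.0, -0.001]
contact_force: [0.5, -1.4, 0.0]
opening: 1.002
finger_force: 0.0
```

Request:
jog_arm --increments '[{"dx": 0.1, "dy": 0.4, "dz": 0, "ax": 0, "ay": 0, "az": 0, "gripper": 1}, {"dx": 0.1, "dy": 0.75, "dz": 0, "ax": 0, "ay": 0, "az": 0, "gripper": 1}, {"dx": 0.1, "dy": 0.96, "dz": 0, "ax": 0, "ay": 0, "az": 0, "gripper": 1}, {"dx": 0.1, "dy": 0.96, "dz": 0, "ax": 0, "ay": 0, "az": 0, "gripper": 1}, {"dx": 0.1, "dy": 0.96, "dz": 0, "ax": 0, "ay": 0, "az": 0, "gripper": 1}]'

```text
time: 19.2
eef_pos: [0.508, 0.4144, 0.2204]
tcp_rot: [0.997, -0.072, -0.0, 0.001]
contact_force: [-0.1, 0.1, 0.2]
opening: 1.001
finger_force: 0.0
```

Run:
```python
from h import *
f,d,K,E=grab('wrist');np.savez('w7.npz',f=f,d=d,K=K,E=E);cv2.imwrite('pics/w7.png',f)
s=get_state();print(s['time'],s['eef_pos'],s['opening'],s['qpos'].round(3),2*np.degrees(np.arctan2(s['tcp_rot'][1],s['tcp_rot'][0]))-90)
P=cloud(d,K,E).reshape(-1,3);r=np.linalg.norm(P[:,:2]-[.5075,.414],axis=1)
q=P[(P[:,2]>.034)&(P[:,2]<.044)&(r<.04)];print(len(q),np.median(q[:,2]),cv2.minEnclosingCircle(q[:,:2].astype(np.float32)),q.mean(0))
```

```text
19.25 [0.50812249 0.41379477 0.22046969] 0.9982934733549761 [ 0.529  0.274  1.659 -0.     1.21   2.245] -98.29905844490527
364 0.037657815076036855 ((0.506567120552063, 0.41277432441711426), 0.02177685871720314) [0.50754546 0.41316162 0.03748486]
```

View pics/w7.png

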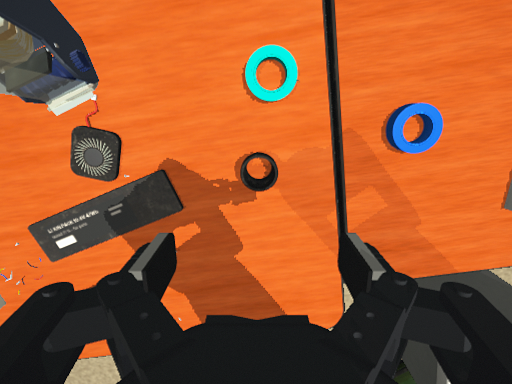

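The loupe is at (259,171), with its rim at 38 mm height and 44 mm across. It sits between the open jaws.

Request:
jog_arm --increments '[{"dx": -0.01, "dy": -0.01, "dz": -0.4, "ax": 0, "ay": 0, "az": 0, "gripper": 1}, {"dx": -0.01, "dy": -0.01, "dz": -0.75, "ax": 0, "ay": 0, "az": 0, "gripper": 1}, {"dx": -0.01, "dy": -0.01, "dz": -0.9, "ax": 0, "ay": 0, "az": 0, "gripper": 1}]'

```text
time: 19.55
eef_pos: [0.5049, 0.4103, 0.1082]
tcp_rot: [0.997, -0.073, -0.003, 0.002]
contact_force: [-0.7, -0.3, -1.0]
opening: 0.998
finger_force: 0.0
```

Request:
jog_arm --increments '[{"dx": 0, "dy": 0, "dz": -0.25, "ax": 0, "ay": 0, "az": 0, "gripper": 1}, {"dx": 0, "dy": 0, "dz": -0.45, "ax": 0, "ay": 0, "az": 0, "gripper": 1}, {"dx": 0, "dy": 0, "dz": -0.55, "ax": 0, "ay": 0, "az": 0, "gripper": 1}, {"dx": 0, "dy": 0, "dz": -0.58, "ax": 0, "ay": 0, "az": 0, "gripper": 1}, {"dx": 0, "dy": 0, "dz": -0.58, "ax": 0, "ay": 0, "az": 0, "gripper": 1}]'

```text
time: 20.05
eef_pos: [0.5077, 0.4131, 0.0441]
tcp_rot: [0.997, -0.073, 0.0, -0.0]
contact_force: [0.2, -0.6, 0.2]
opening: 0.996
finger_force: 0.0
```

Request:
jog_arm --increments '[{"dx": 0, "dy": 0, "dz": 0, "ax": 0, "ay": 0, "az": 0, "gripper": 0.4}, {"dx": 0, "dy": 0, "dz": 0, "ax": 0, "ay": 0, "az": 0, "gripper": 0.25}, {"dx": 0, "dy": 0, "dz": 0, "ax": 0, "ay": 0, "az": 0, "gripper": 0.15}, {"dx": 0, "dy": 0, "dz": 0, "ax": 0, "ay": 0, "az": 0, "gripper": 0}, {"dx": 0, "dy": 0, "dz": 0, "ax": 0, "ay": 0, "az": 0, "gripper": -0.3}, {"dx": 0, "dy": 0, "dz": 0, "ax": 0, "ay": 0, "az": 0, "gripper": -0.3}, {"dx": 0, "dy": 0, "dz": 0, "ax": 0, "ay": 0, "az": 0, "gripper": -0.3}]' --force 25

```text
time: 20.75
eef_pos: [0.5076, 0.4134, 0.0443]
tcp_rot: [0.997, -0.072, 0.001, -0.0]
contact_force: [-0.6, -1.5, 5.4]
opening: 0.479
finger_force: 25.9
```

Request:
jog_arm --increments '[{"dx": 0, "dy": 0, "dz": 0.1, "ax": 0, "ay": 0, "az": 0, "gripper": -0.3}, {"dx": 0, "dy": 0, "dz": 0.3, "ax": 0, "ay": 0, "az": 0, "gripper": -0.3}, {"dx": 0, "dy": 0, "dz": 0.6, "ax": 0, "ay": 0, "az": 0, "gripper": -0.3}, {"dx": 0, "dy": 0, "dz": 0.9, "ax": 0, "ay": 0, "az": 0, "gripper": -0.3}, {"dx": 0, "dy": 0, "dz": 0.9, "ax": 0, "ay": 0, "az": 0, "gripper": -0.3}]'

```text
time: 21.25
eef_pos: [0.5101, 0.4153, 0.1586]
tcp_rot: [0.997, -0.072, 0.005, -0.004]
contact_force: [0.9, 1.1, 1.1]
opening: 0.481
finger_force: 25.5
```

Request:
jog_arm --increments '[{"dx": 0.05, "dy": -0.2, "dz": 0, "ax": 0, "ay": 0, "az": 0, "gripper": -0.3}, {"dx": 0.1, "dy": -0.55, "dz": 0, "ax": 0, "ay": 0, "az": 0, "gripper": -0.3}, {"dx": 0.18, "dy": -0.9, "dz": 0, "ax": 0, "ay": 0, "az": 0, "gripper": -0.3}, {"dx": 0.18, "dy": -1, "dz": 0, "ax": 0, "ay": 0, "az": 0, "gripper": -0.3}]'

```text
time: 21.65
eef_pos: [0.5288, 0.29, 0.1504]
tcp_rot: [0.997, -0.074, -0.001, 0.001]
contact_force: [0.2, 0.9, -0.6]
opening: 0.484
finger_force: 25.6
```

Request:
jog_arm --increments '[{"dx": 0.09, "dy": -0.35, "dz": 0, "ax": 0, "ay": 0, "az": 0, "gripper": -0.3}, {"dx": 0.18, "dy": -0.7, "dz": 0, "ax": 0, "ay": 0, "az": 0, "gripper": -0.3}, {"dx": 0.18, "dy": -1, "dz": 0, "ax": 0, "ay": 0, "az": 0, "gripper": -0.3}]'

```text
time: 21.95
eef_pos: [0.5508, 0.1718, 0.151]
tcp_rot: [0.997, -0.073, 0.0, -0.0]
contact_force: [0.2, -0.7, 0.0]
opening: 0.481
finger_force: 25.6
```

Request:
jog_arm --increments '[{"dx": 0.09, "dy": -0.35, "dz": 0, "ax": 0, "ay": 0, "az": 0, "gripper": -0.3}, {"dx": 0.18, "dy": -0.7, "dz": 0, "ax": 0, "ay": 0, "az": 0, "gripper": -0.3}, {"dx": 0.18, "dy": -1, "dz": 0, "ax": 0, "ay": 0, "az": 0, "gripper": -0.3}]'

```text
time: 22.25
eef_pos: [0.5725, 0.0517, 0.1511]
tcp_rot: [0.997, -0.073, 0.0, -0.0]
contact_force: [0.5, 0.0, -0.0]
opening: 0.479
finger_force: 25.6
```

Request:
jog_arm --increments '[{"dx": 0.09, "dy": -0.35, "dz": 0, "ax": 0, "ay": 0, "az": 0, "gripper": -0.3}, {"dx": 0.18, "dy": -0.7, "dz": 0, "ax": 0, "ay": 0, "az": 0, "gripper": -0.3}, {"dx": 0.18, "dy": -0.92, "dz": 0, "ax": 0, "ay": 0, "az": 0, "gripper": -0.3}, {"dx": 0.18, "dy": -0.99, "dz": 0, "ax": 0, "ay": 0, "az": 0, "gripper": -0.3}, {"dx": 0.18, "dy": -0.99, "dz": 0, "ax": 0, "ay": 0, "az": 0, "gripper": -0.3}, {"dx": 0.18, "dy": -0.99, "dz": 0, "ax": 0, "ay": 0, "az": 0, "gripper": -0.3}]'

```text
time: 22.85
eef_pos: [0.5931, -0.0644, 0.1509]
tcp_rot: [0.997, -0.072, -0.0, -0.0]
contact_force: [-0.5, -0.2, -0.5]
opening: 0.48
finger_force: 25.6
```

Run:
```python
from h import *
f,d,K,E=grab('wrist');np.savez('w8.npz',f=f,d=d,K=K,E=E);cv2.imwrite('pics/w8.png',f)
s=get_state();print(s['time'],s['eef_pos'],s['opening'],2*np.degrees(np.arctan2(s['tcp_rot'][1],s['tcp_rot'][0]))-90)
P=cloud(d,K,E).reshape(-1,3);r=np.linalg.norm(P[:,:2]-s['eef_pos'][:2],axis=1)
q=P[(P[:,2]>.138)&(P[:,2]<.150)&(r<.024)];z=np.median(q[:,2]);q=q[abs(q[:,2]-z)<.003];print(len(q),z,cv2.minEnclosingCircle(q[:,:2].astype(np.float32)))
A=np.c_[q[:,:2],np.ones(len(q))];print('tilt',np.linalg.lstsq(A,q[:,2],rcond=None)[0])
```

```text
22.9 [ 0.59317276 -0.06406494  0.15095225] 0.48056862630116887 -98.22689349241035
1932 0.14379569878930698 ((0.5935398936271667, -0.06412453949451447), 0.023934297263622284)
tilt [ 0.00277462 -0.001672    0.14201945]
```

View pics/w8.png

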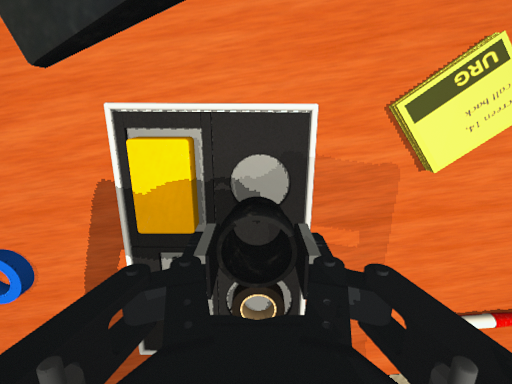

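The loupe is held upright at (257,245), its cut-out is at (260,178), and the tape is seated at (258,300). Lowering now.

Request:
jog_arm --increments '[{"dx": 0, "dy": -0.01, "dz": -0.3, "ax": 0, "ay": 0, "az": 0, "gripper": -0.3}, {"dx": 0, "dy": -0.01, "dz": -0.55, "ax": 0, "ay": 0, "az": 0, "gripper": -0.3}, {"dx": 0, "dy": -0.01, "dz": -0.7, "ax": 0, "ay": 0, "az": 0, "gripper": -0.3}, {"dx": 0, "dy": -0.01, "dz": -0.78, "ax": 0, "ay": 0, "az": 0, "gripper": -0.3}, {"dx": 0, "dy": -0.01, "dz": -0.81, "ax": 0, "ay": 0, "az": 0, "gripper": -0.3}, {"dx": 0, "dy": -0.01, "dz": -0.81, "ax": 0, "ay": 0, "az": 0, "gripper": -0.3}, {"dx": 0, "dy": -0.01, "dz": -0.81, "ax": 0, "ay": 0, "az": 0, "gripper": -0.3}]'

```text
time: 23.6
eef_pos: [0.5945, -0.0667, 0.0555]
tcp_rot: [0.997, -0.072, 0.001, 0.0]
contact_force: [0.4, 0.1, -1.2]
opening: 0.48
finger_force: 25.6
```

Request:
jog_arm --increments '[{"dx": 0, "dy": 0, "dz": 0, "ax": 0, "ay": 0, "az": 0, "gripper": 0.3}, {"dx": 0, "dy": 0, "dz": 0, "ax": 0, "ay": 0, "az": 0, "gripper": 0.6}, {"dx": 0, "dy": 0, "dz": 0, "ax": 0, "ay": 0, "az": 0, "gripper": 0.6}, {"dx": 0, "dy": 0, "dz": 0, "ax": 0, "ay": 0, "az": 0, "gripper": 0.6}, {"dx": 0, "dy": 0, "dz": 0.2, "ax": 0, "ay": 0, "az": 0, "gripper": 0.6}, {"dx": 0, "dy": 0, "dz": 0.6, "ax": 0, "ay": 0, "az": 0, "gripper": 0.6}, {"dx": 0, "dy": 0, "dz": 0.95, "ax": 0, "ay": 0, "az": 0, "gripper": 0.6}]'

```text
time: 24.3
eef_pos: [0.5931, -0.0668, 0.1691]
tcp_rot: [0.997, -0.072, -0.001, -0.0]
contact_force: [0.3, -0.2, 0.7]
opening: 0.8
finger_force: 0.0
```

Request:
jog_arm --increments '[{"dx": -0.3, "dy": 0.4, "dz": 0.3, "ax": 0, "ay": 0, "az": 0, "gripper": 0.6}, {"dx": -0.6, "dy": 0.8, "dz": 0.6, "ax": 0, "ay": 0, "az": 0, "gripper": 0.6}, {"dx": -0.8, "dy": 1, "dz": 0.6, "ax": 0, "ay": 0, "az": 0, "gripper": 0.6}, {"dx": -0.8, "dy": 1, "dz": 0.6, "ax": 0, "ay": 0, "az": 0, "gripper": 0.6}]'

```text
time: 24.7
eef_pos: [0.496, 0.0553, 0.2422]
tcp_rot: [0.997, -0.071, 0.001, -0.0]
contact_force: [-0.1, -0.4, -0.1]
opening: 0.8
finger_force: 0.0
```

Request:
jog_arm --increments '[{"dx": 0, "dy": 0.4, "dz": 0, "ax": 0, "ay": 0, "az": 0, "gripper": 0.6}, {"dx": 0, "dy": 0.8, "dz": 0, "ax": 0, "ay": 0, "az": 0, "gripper": 0.6}, {"dx": 0, "dy": 1, "dz": 0, "ax": 0, "ay": 0, "az": 0, "gripper": 0.6}, {"dx": 0, "dy": 1, "dz": 0, "ax": 0, "ay": 0, "az": 0, "gripper": 0.6}, {"dx": 0, "dy": 1, "dz": 0, "ax": 0, "ay": 0, "az": 0, "gripper": 0.6}]'

```text
time: 25.2
eef_pos: [0.4973, 0.1732, 0.24]
tcp_rot: [0.997, -0.072, -0.0, 0.0]
contact_force: [0.0, 0.5, 1.1]
opening: 0.801
finger_force: 0.0
```

Run:
```python
from h import *
s=get_state();print(s['time'],s['eef_pos'])
f,d,K,E=grab('top');P=cloud(d,K,E);np.savez('t9.npz',f=f,d=d,K=K,E=E)
c=cv2.resize(f[125:255,220:420],(800,520),interpolation=cv2.INTER_CUBIC);cv2.imwrite('pics/t9.png',c)
for n,(x,y),r,lo in(('loupe',(.593,-.066),.035,.035),('tape',(.4595,-.0458),.045,.02),('case',(.605,.021),.06,.022),('syr',(.472,.041),.07,.0175)):
    q=P.reshape(-1,3);q=q[(np.hypot(q[:,0]-x,q[:,1]-y)<r)&(q[:,2]>lo)&(q[:,2]<.08)]
    print(n,len(q),q.mean(0).round(4),np.percentile(q[:,2],[50,95]).round(4))
for n,r,h in(('m','marker',1),):pass
```

```text
25.2 [0.49731216 0.17324972 0.2400132 ]
loupe 67 [ 0.5946 -0.0669  0.0453] [0.0457 0.0497]
tape 203 [ 0.4619 -0.0468  0.0266] [0.0267 0.0304]
case 556 [0.6062 0.0205 0.0308] [0.0307 0.0347]
syr 236 [0.4755 0.0294 0.0207] [0.0195 0.0285]
```

View pics/t9.png

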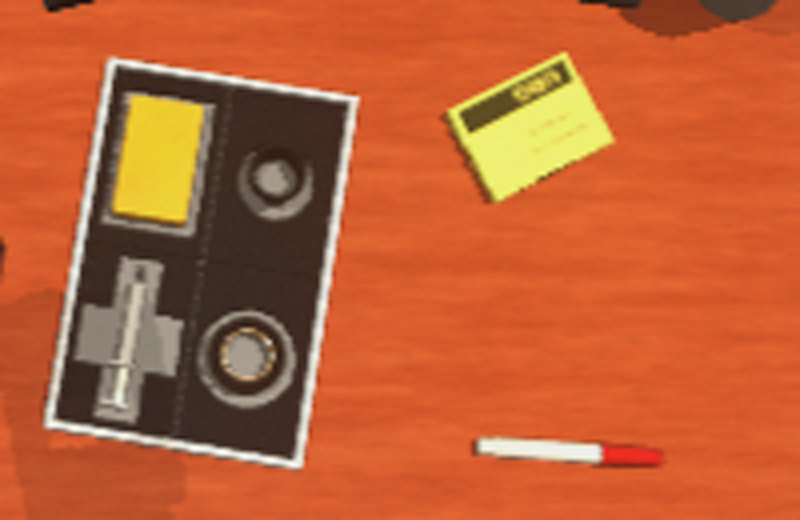

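All four parts sit in their own cut-outs at seated height: loupe (275,180), tape (246,355), case (155,160) and syringe (128,340). The marker and notes are where they were at the start, so I'm handing in.

```bash
python3 -c "
from h import *
print(job.sign_off())"
```

```text
the job is handed in; nothing more can be done
None
```

The kit is packed and handed in at about 25 s: the loupe, tape, case and syringe are each seated in their own cut-outs, and the marker and sticky notes were left where they lay; the sign-off returned no verdict, so the result rests on my last camera check.

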